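# Change a slate sample over from one spring clip to the other

### The arm

A 7-joint arm with a two-finger parallel gripper is mounted at the origin on a cart in front of the work surface, level with it; the furniture and walls round the work are solid. World frame = base frame: x ahead of the robot, y to its left, z up, the work surface at z = 0. Lengths are in m, angles in degrees, forces in N, time in s.
With the tool pointing down it reaches from about 0.4 to 0.875 m from the base axis. Payload 6.5 kg.
Tool frame: the origin (TCP) lies at the very end of the fingers, on their centre line; the grasp point (between the pads) lies 19 mm behind it; z points along the fingers, y is the line along which they close (so a half turn about z gives the same grasp; the last joint's range is limited). The gripper opens to 85 mm and grips with 20 to 120 N. Pads are 22 mm wide; open, the fingers measure 114 mm over their backs; the gripper's body (76 mm by 85 mm) begins 54 mm behind the grasp point. The pads swing forward as they close: fully open they stand 13 mm farther back than shut.
Start: joints at [71.952, 30.733, -0.252, 88.115, 0.149, 61.152, -4.079], TCP at [0.16, -0.63, 0.197] pointing down, gripper open.
Joint ranges: [-154.64, 154.64], [-21.42, 123.67], [-72.66, 72.17], [13.99, 137.28], [-74.86, 254.86], [10.95, 109.41], [-158.01, 158.01]. Speed limits (degrees/s): [136.94, 136.94, 180, 180, 180, 180, 180].

### API

Orientations are given as [roll, pitch, yaw] about the fixed x, y, z axes, in that order (R = Rz(yaw) Ry(pitch) Rx(roll)).
In Python, from station import observe, read_camera, job_done gives the robot as it stands.
- The arm moves only by the tool servo_tool, never from a script. Its argument "deltas" is a list of rows, each a list of 4 numbers: the shift along the tool's x, y, z in cm, then the turn about the tool's z in rad. A call has exactly 5 rows; each row shifts and turns the commanded pose from where the row before left it, along the tool's axes as they then stand; what a row does not reach is not made up. A row lasts 1/8 s, in which the tool goes at most 62.5 mm and 10.7 degrees, less where a joint would pass 70% of its speed; a pose out of reach is approached as far as the arm can. A call with a gripper value outside its range is refused whole. "hand" is the gripper command: -1 is shut, 1 is fully open, values between are in proportion, set as the call begins (left out, the last holds). The fingers move at their own pace and stop on an object; "newtons" is the grip in N (left out, the last holds). Time passes only in rows, so rows that do not move let the fingers close, or fill a call up. It gives the time, the measured TCP pose, the force, the opening and the grip force at its end, in the units of the state.
- observe(): the state, without advancing time (a new reading comes with each control period).
- read_camera(name): name is "scene" or "top"; returns a dict with "frame" (400x640x3 uint8, red, green, blue), "depth" (400x640 float32, m along the optical axis (not along the pixel's ray), 0 where there is no reading), "camera_matrix" (3x3 intrinsics, pixels), "rvec" (rotation vector, rad) and "tvec" (3), from world to camera coordinates, as OpenCV has them. Camera axes: x right, y down, z forward; pixel columns grow to the right and rows downward; lengths in m; the calibration is good to about 2 mm. A picture is of the moment at which its call begins.
- job_done(): hands the job in; it is judged then, once.
The state is a dict: "t": time; "joint_positions": joint angles; "qd": joint speeds; "tau": joint torques, N m; "tool_pos": TCP position; "eef_rot": TCP orientation; "wrist_force": force on the tool from outside, world axes, zero at the start; "torque": the same for the moment, N m; "finger_gap": finger opening in m; "grip_force": force on a finger pad.
Only numpy, scipy, OpenCV 4.12 (cv2) and the standard library are available. Lean on these libraries where they do the work, as an engineer would, in place of code of your own. Each camera call takes 0.05 s, during which the arm holds its last target. There are 200 camera calls.

### The job

The slate sample in the holder is held down by the red-posted spring clip, and the edge under that clip is to be painted next, so change the slate over to the other clip without ever leaving it unclipped: with shut fingers against its post (push, do not grip), swing the blue-posted clip round its screw onto the slate until you feel it meet its stop, and keep it pressed there for a good second with about 9 N. Then push the red-posted clip outward off the slate until it stands well clear, and let go. Never push a clip harder than 13 N, do not press on or shift the slate, and leave the things lying around alone.

Things in the scene. Friction and masses are not known exactly. Their poses are not given: they have to be found in the camera images.
- holder: aluminium base plate 148 x 250 x 9 mm on 3 mm feet, top 12 mm above the table, fixed; origin on the table top under the middle of the slate's pocket; x points away from the robot towards the clips' screws, y left, z up. Black lips 5 mm high bound the pocket (2 mm play all round).
- slate: dark grey slate sample, 95 (x) x 115 (y) x 7 mm, 0.25 kg, loose in the pocket; origin at the centre of its underside, 12 mm above the table (top at 19 mm); axes as the holder's. The edges at its left and right (y = +57.5 and -57.5 mm) are those the clips sit on.
- clip_red: left spring clip (steel strip, red post), starts on the slate; origin on its upright pivot screw, x +70, y +72 mm in the holder's frame, 12 mm above the table. The strip runs along this body's -x axis. Counter-clockwise from above is inward, clockwise is clear. Stays where left (friction 1 N at the post). Its outer limit is 42 to 55 degrees outward of the holder's -x direction.
- clip_blue: right spring clip, mirror image, blue post, starts clear; origin on its screw, x +70, y -72 mm in the holder's frame. Clockwise from above is inward. Its inner stop, on an adjustable collar, is met 25 to 51 degrees inward of the holder's -x direction: not measured, feel for it. Climbing the slate's edge slowly takes 2 to 10 N at the post, sliding on it 1 to 5 N; past the stop it yields 1 mm per 4.5 N.
- clip_red_post (a point): a point on the axis of the red post of the left clip, 12 mm below the post's top. The post is an upright round pin 11 mm in diameter, 60 mm from the pivot screw, directly over the clip's foot; its free length runs from 33 to 66 mm above the table.
- clip_blue_post (a point): the same point on the blue post of the right clip, 60 mm from its pivot screw; post 11 mm in diameter, from 33 to 66 mm above the table. At the stop it is 25 to 47 mm to the right of the holder's middle line.
- clip_red_foot (a point): underside of the left clip's foot, below the red post, 60 mm from the screw; the sole is 6 mm wide with a ramp 14 mm long to either side; it presses on the slate with about 2 N. Off the slate it hangs about 1.5 mm lower than on it.
- clip_blue_foot (a point): underside of the right clip's foot, below the blue post, made the same.
- paint_tin: paint tin, 78 mm in diameter, 77 mm high, bystander; origin at the centre of its underside
- tape_roll: roll of cream masking tape, 104 mm across, 25 mm high, lying flat, bystander; origin at the centre of its underside
- tape_measure: yellow tape measure, 36 x 77 x 62 mm, bystander; origin at the centre of its underside
- paint_brush: paint brush with wooden handle, 50 x 233 x 14 mm, bystander; origin at the centre of its underside

How it is judged:
By the outcome, as a careful person would: the job done as asked, in the order asked, and still so for the second after the job is handed in, with the robot touching nothing.
It also fails if it takes over 70 s, if anything falls off the work surface, if the arm or the gripper's body presses on something with over 40 N, if the wrist force passes 120 N, or if a joint passes its speed limit or range.

## Working session

There is one attempt and no reset: what is moved stays moved. The work goes in short steps, Python scripts to look and compute and a tool call to move; the robot and the scene stay as the last step left them, time stands still between calls to the robot, and variables do not carry over. Pictures are saved under pics/ and viewed, at most 10 in all, crops included, and the job is handed in when it is done.

Besides the shell and the picture viewer there is one more tool, called by a JSON object that holds its "name" and its "arguments". servo_tool: Moves the arm, as the interface text tells. Its arguments: {"type":"object","properties":{"deltas":{"type":"array"},"hand":{"type":"number"},"newtons":{"type":"number"}},"required":["deltas"]}

```bash
mkdir -p pics; cat > h.py <<'E'
import numpy as np,cv2
from station import observe,read_camera,job_done
def snap(cam,name):
    c=read_camera(cam); cv2.imwrite(f'pics/{name}.png',c['frame'][:,:,::-1]); np.savez(f'pics/{name}.npz',**{k:np.asarray(v) for k,v in c.items()}); return c
def cloud(c):
    K=c['camera_matrix'];R=cv2.Rodrigues(np.asarray(c['rvec'],float))[0];t=np.asarray(c['tvec'],float).ravel()
    v,u=np.mgrid[0:400,0:640];d=c['depth']
    P=np.stack([(u-K[0,2])*d/K[0,0],(v-K[1,2])*d/K[1,1],d],-1)
    return (P-t)@R
E
python3 - <<'E'
from h import *
snap('top','top0');snap('scene','scene0')
s=observe();print({k:s[k] for k in('t','tool_pos','eef_rot','wrist_force','finger_gap')})
E
```

```text
{'t': 0.1, 'tool_pos': array([ 0.15987971, -0.62936666,  0.1961778 ]), 'eef_rot': array([-1.79906660e+02,  6.47840532e-03,  1.42596107e+01]), 'wrist_force': array([-1.24249883, -0.10402401, -0.27000712]), 'finger_gap': 0.08534195052848444}
```

View pics/top0.png

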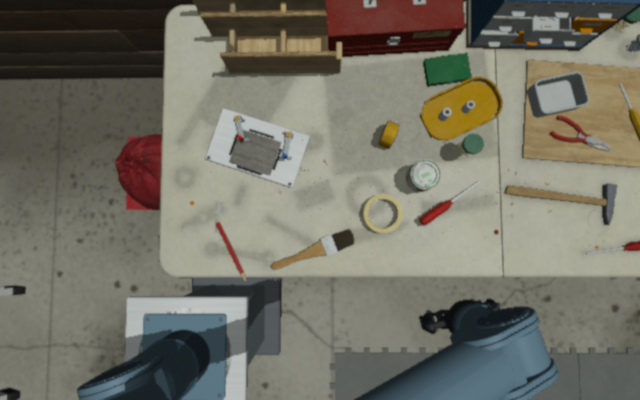

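View pics/scene0.png

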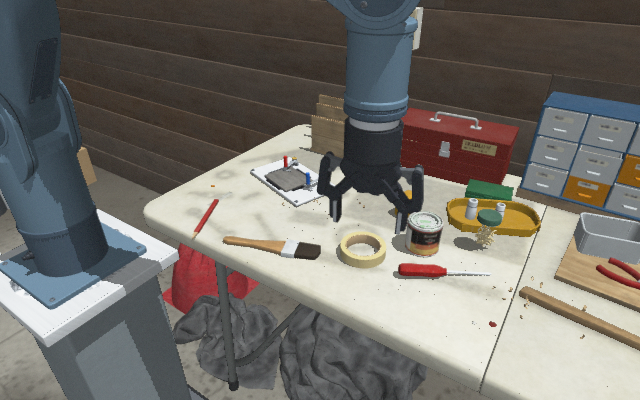

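The top view shows the holder at about (257,147), with the red post near (240,135) and the blue post near (285,155). The image's up is +x and its right is -y. Next I'll measure.

```bash
python3 - <<'E'
from h import *
for n in('top0','scene0'):
    c=dict(np.load(f'pics/{n}.npz'));P=cloud(c);f=c['frame'].astype(int);r,g,b=f[...,0],f[...,1],f[...,2]
    near=(P[...,0]>.3)&(P[...,0]<.9)&(abs(P[...,1]+.2)<.25)&(c['depth']>0)
    for nm,m in(('red',(r>110)&(g<70)&(b<70)),('blue',(b>110)&(r<90)&(b>g+40))):
        m=m&near&(P[...,2]>.025)&(P[...,2]<.09)
        q=P[m]; v,u=np.nonzero(m)
        print(n,nm,len(q)); 
        for i in range(0,len(q),max(1,len(q)//14)): print(u[i],v[i],q[i].round(4))
    # plate
    v,u=(slice(90,200),slice(190,320)) if n=='top0' else (slice(140,215),slice(235,340))
    Q=P[v,u].reshape(-1,3);F=f[v,u].reshape(-1,3)
    for lab,m in(('plate',(abs(Q[:,2]-.012)<.004)&(F.min(1)>150)),('slate',(abs(Q[:,2]-.019)<.004)&(F.max(1)<110))):
        q=Q[m]; 
        if len(q)>10: print(lab,len(q),q.mean(0).round(4),[np.round(a,4) for a in cv2.minAreaRect((q[:,:2]).astype(np.float32))])
c=dict(np.load('pics/top0.npz'))
i=cv2.resize(c['frame'][95:200,195:320,::-1],None,fx=5,fy=5,interpolation=cv2.INTER_CUBIC);cv2.imwrite('pics/crop0.png',i)
E
```

```text
top0 red 10
238 135 [ 0.5711 -0.1481  0.0708]
238 136 [ 0.5695 -0.1472  0.0663]
239 136 [ 0.5699 -0.1494  0.0646]
240 136 [ 0.5698 -0.1521  0.0649]
238 137 [ 0.5668 -0.1474  0.0669]
239 137 [ 0.5673 -0.1494  0.0643]
240 137 [ 0.567  -0.1523  0.0659]
241 137 [ 0.5678 -0.1541  0.062 ]
239 138 [ 0.564  -0.1501  0.0678]
240 138 [ 0.5649 -0.1518  0.0632]
top0 blue 12
283 153 [ 0.5249 -0.263   0.0642]
282 154 [ 0.5226 -0.2603  0.0625]
283 154 [ 0.5217 -0.2634  0.0676]
284 154 [ 0.5223 -0.2656  0.0643]
285 154 [ 0.5216 -0.2686  0.0683]
282 155 [ 0.5198 -0.2605  0.0639]
283 155 [ 0.5203 -0.2628  0.0611]
284 155 [ 0.5195 -0.2657  0.0652]
285 155 [ 0.5199 -0.2681  0.0632]
283 156 [ 0.5179 -0.2626  0.0595]
284 156 [ 0.5173 -0.2656  0.0634]
285 156 [ 0.5175 -0.268   0.0618]
plate 2481 [ 0.5573 -0.19    0.012 ] [array([ 0.5474, -0.1708]), array([0.2794, 0.167 ]), np.float64(71.6348)]
slate 1319 [ 0.534  -0.1837  0.0189] [array([ 0.5468, -0.1864]), array([0.229 , 0.1269]), np.float64(71.3147)]
scene0 red 30
284 156 [ 0.5631 -0.1482  0.0658]
284 157 [ 0.5608 -0.1499  0.064 ]
286 157 [ 0.5603 -0.157
[... 564 characters left out ...]
0601]
308 175 [ 0.5152 -0.2684  0.0599]
307 176 [ 0.5129 -0.2665  0.0572]
309 176 [ 0.5211 -0.2674  0.0538]
308 177 [ 0.516  -0.2676  0.0531]
307 178 [ 0.5127 -0.2665  0.0511]
309 178 [ 0.5189 -0.2688  0.049 ]
308 179 [ 0.514  -0.2689  0.0482]
307 180 [ 0.5127 -0.2664  0.0448]
309 180 [ 0.5179 -0.2694  0.0434]
308 181 [ 0.5143 -0.2685  0.0416]
307 182 [ 0.5154 -0.2643  0.0366]
309 182 [ 0.5202 -0.2676  0.0354]
308 183 [ 0.515  -0.2679  0.0348]
308 184 [ 0.513  -0.2693  0.033 ]
plate 877 [ 0.5312 -0.1895  0.0117] [array([ 0.5479, -0.1883]), array([0.2513, 0.1503]), np.float64(71.8979)]
slate 185 [ 0.5794 -0.1818  0.0179] [array([ 0.6006, -0.1807]), array([0.333 , 0.1467]), np.float64(7.3961)]
```

View pics/crop0.png

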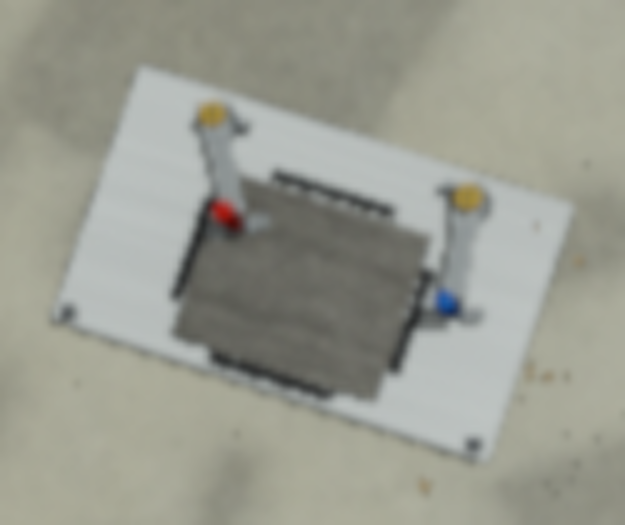

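The crop shows the brass screws at crop (212,115) and (468,198), the red post at (226,213) on the slate, and the blue post at (447,302) just off it. Holder yaw is about -18 degrees. Next I'll fit the holder frame.

```bash
python3 - <<'E'
from h import *
c=dict(np.load('pics/top0.npz'));P=cloud(c);f=c['frame'].astype(int)
K=c['camera_matrix'];R=cv2.Rodrigues(c['rvec'])[0];t=c['tvec'].ravel();o=-R.T@t
print('cam',o.round(3))
def ray(u,v,z):
    d=R.T@np.linalg.inv(K)@np.array([u,v,1.]);return o+d*(z-o[2])/d[2]
r,g,b=f[...,0],f[...,1],f[...,2]
S=[]
for lo,hi in(((230,110),(246,124)),((280,126),(298,142))):
    w=np.zeros(r.shape);sl=(slice(lo[1],hi[1]),slice(lo[0],hi[0]));w[sl]=np.clip(np.minimum(r,g)[sl]-b[sl]-30,0,None)
    v,u=np.nonzero(w>0);ww=w[v,u];uc,vc=(u*ww).sum()/ww.sum(),(v*ww).sum()/ww.sum()
    zz=np.median(P[v,u,2]);S.append(ray(uc,vc,zz));print('screw',uc,vc,len(u),zz,S[-1].round(4))
d=S[0]-S[1];print('dist',np.hypot(*d[:2]));y=d[:2]/np.hypot(*d[:2]);x=np.array([y[1],-y[0]])
yaw=np.degrees(np.arctan2(x[1],x[0]));O=(S[0]+S[1])[:2]/2-.07*x
print('yaw',yaw,'O',O)
H=np.array([x,y])
m=(f.max(2)<105)&(abs(P[...,2]-.019)<.006)&(abs(P[...,0]-.55)<.1)&(abs(P[...,1]+.19)<.1)
q=(P[m][:,:2]-O)@H.T;print('slate in H pct',np.percentile(q,[2,50,98],axis=0).round(4))
for n,(u,v) in dict(red=(239.4,136.8),blue=(283.8,154.6)).items():
    p=(ray(u,v,.066)[:2]);h=H@(p-O);s=np.array([.07,.072 if n=='red' else -.072])
    print(n,p.round(4),h.round(4),'r',np.hypot(*(h-s)),'ang from -x',np.degrees(np.arctan2((h-s)[1],-(h-s)[0])))
E
```

```text
cam [ 0.322 -0.379  1.212]
screw 236.88018433179724 117.40552995391705 19 0.032771663158131334 [ 0.6269 -0.1368  0.0328]
screw 288.06066176470586 134.03676470588235 22 0.033557322503994194 [ 0.5809 -0.2731  0.0336]
dist 0.14389312172274032
yaw -18.64828931604605 O [ 0.53758024 -0.18257978]
slate in H pct [[-0.0514 -0.0629]
 [-0.0056  0.01  ]
 [ 0.0521  0.061 ]]
red [ 0.5675 -0.1508] [0.0181 0.0397] r 0.06110086956323987 ang from -x -31.92289893377784
blue [ 0.5204 -0.2653] [ 0.0102 -0.0838] r 0.06095066201864971 ang from -x -11.21035976008913
```

{"name": "servo_tool", "arguments": {"deltas": [[2.5, -1.4, 0, 0], [4.0, -2.2, 0, 0], [4.0, -2.2, 0, 0], [4.0, -2.2, 0, 0], [4.0, -2.2, 0, 0]], "hand": -1}}

```text
t: 0.72
tool_pos: [0.315, -0.4842, 0.1967]
eef_rot: [-180.0, 0.0, 14.3]
wrist_force: [0.5, -0.6, 0.1]
finger_gap: 0.0002
grip_force: 0.0
```

{"name": "servo_tool", "arguments": {"deltas": [[4.9, -2.7, 0, 0], [4.9, -2.7, 0, 0], [4.9, -2.7, 0, 0], [4.9, -2.7, 0, 0], [4.8, -2.6, 0, 0]]}}

```text
t: 1.35
tool_pos: [0.5186, -0.2941, 0.1967]
eef_rot: [-180.0, 0.0, 14.3]
wrist_force: [0.6, -1.2, -0.3]
finger_gap: 0.0
grip_force: 0.0
```

{"name": "servo_tool", "arguments": {"deltas": [[0, 0, 0, -0.15], [0, 0, 0, -0.15], [0, 0, 0, -0.15], [0, 0, 0, -0.15], [0, 0, 0, -0.15]]}}

```text
t: 1.98
tool_pos: [0.5174, -0.2955, 0.1965]
eef_rot: [-179.9, 0.0, 57.5]
wrist_force: [-0.1, 0.2, -0.9]
finger_gap: 0.0001
grip_force: 0.0
```

{"name": "servo_tool", "arguments": {"deltas": [[0, 0, 0, -0.15], [0, 0, 0, -0.15], [0, 0, 0, -0.142], [0, 0, 0, 0], [0, 0, 0, 0]]}}

```text
t: 2.6
tool_pos: [0.5175, -0.2955, 0.1968]
eef_rot: [-180.0, -0.0, 82.4]
wrist_force: [-0.4, -0.0, 0.4]
finger_gap: -0.0002
grip_force: 0.0
```

{"name": "servo_tool", "arguments": {"deltas": [[0, 0, 3.0, 0], [0, 0, 3.2, 0], [0, 0, 3.0, 0], [0, 0, 3.0, 0], [0, 0, 3.0, 0]]}}

```text
t: 3.22
tool_pos: [0.5178, -0.2956, 0.0441]
eef_rot: [180.0, 0.0, 82.4]
wrist_force: [0.7, 0.1, 0.7]
finger_gap: -0.0002
grip_force: 0.0
```

```bash
python3 - <<'E'
from h import *
a=snap('top','t1');b=snap('scene','s1')
i=[cv2.resize(x['frame'][v:v+100,u:u+130,::-1],None,fx=4.5,fy=4.5,interpolation=cv2.INTER_CUBIC)[:,:390] for x,u,v in((a,225,95),(b,255,115))]
cv2.imwrite('pics/c1.png',np.hstack(i))
print(observe()['tool_pos'])
E
```

```text
[ 0.51518079 -0.29441642  0.04199364]
```

View pics/c1.png

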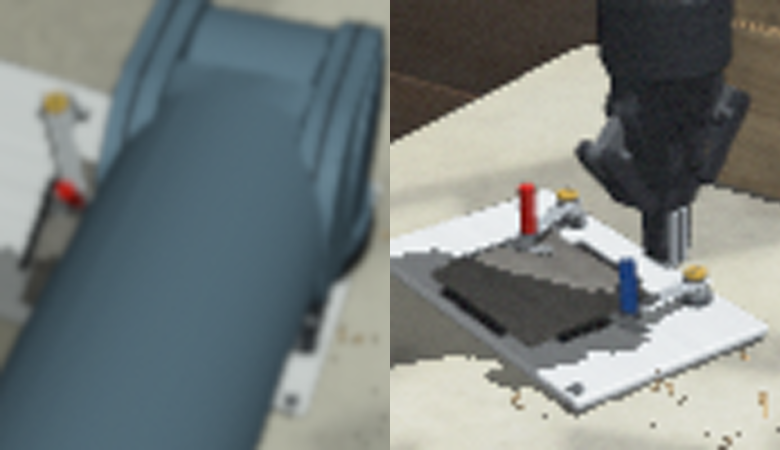

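The scene crop shows both posts and the fingers near (665,250), which looks farther back than I expected. I'll project the TCP into the image to check.

```bash
python3 - <<'E'
from h import *
c=dict(np.load('pics/s1.npz'));P=cloud(c)
pts=np.array([[.5175,-.2955,.044],[.5214,-.2655,.054],[.5675,-.1508,.054],[.581,-.273,.033],[.627,-.137,.033]])
q=cv2.projectPoints(pts,c['rvec'],c['tvec'],c['camera_matrix'],np.zeros(5))[0][:,0]
print(q.round(1),'crop',((q-[255,115])*4.5+[390,0]).round(0))
R=cv2.Rodrigues(c['rvec'])[0];print('cam',-R.T@c['tvec'].ravel())
m=(c['depth']>0)
for z0 in(.045,.05,.055,.06,.07,.08):
    w=m&(abs(P[...,2]-z0)<.003)&(abs(P[...,0]-.55)<.12)&(abs(P[...,1]+.25)<.13)&(c['frame'].max(2)<120)
    print(z0,w.sum(),P[w].mean(0).round(4),P[w].min(0).round(3),P[w].max(0).round(3))
E
```

```text
[[316.8 182.4]
 [308.5 175.7]
 [285.8 159.3]
 [322.8 174.6]
 [294.5 157.2]] crop [[668. 303.]
 [631. 273.]
 [529. 199.]
 [695. 268.]
 [568. 190.]]
cam [-0.28814355 -0.85074797  0.59404685]
0.045 6 [ 0.524  -0.2467  0.0442] [ 0.514 -0.27   0.042] [ 0.56  -0.15   0.047]
0.05 5 [ 0.5244 -0.2422  0.0498] [ 0.513 -0.268  0.048] [ 0.56  -0.15   0.053]
0.055 6 [ 0.515  -0.2667  0.0553] [ 0.511 -0.271  0.053] [ 0.519 -0.262  0.058]
0.06 7 [ 0.5141 -0.2653  0.0603] [ 0.511 -0.269  0.057] [ 0.518 -0.26   0.063]<stdin>:10: RuntimeWarning: Mean of empty slice.
  ret = um.true_divide(
Traceback (most recent call last):
ValueError: zero-size array to reduction operation minimum which has no identity
```

```bash
python3 - <<'E'
from h import *
for n in('s1',):
    c=dict(np.load(f'pics/{n}.npz'));P=cloud(c)
    for u in(313,316,319):
        for v in range(160,186,2): print(u,v,P[v,u].round(3),c['frame'][v,u])
c=snap('scene','s2');P=cloud(c)
cv2.imwrite('pics/c2.png',cv2.resize(c['frame'][90:215,240:380,::-1],None,fx=4.5,fy=4.5,interpolation=cv2.INTER_CUBIC))
s=observe();print(s['t'],s['tool_pos'])
for v in range(160,186,2): print(v,P[v,316].round(3),c['frame'][v,316])
E
```

```text
313 160 [ 0.485 -0.307  0.128] [47 47 52]
313 162 [ 0.493 -0.302  0.118] [41 43 47]
313 164 [ 0.504 -0.293  0.105] [33 36 36]
313 166 [ 0.501 -0.295  0.101] [38 40 42]
313 168 [ 0.503 -0.294  0.094] [35 36 42]
313 170 [ 0.504 -0.293  0.087] [30 36 40]
313 172 [ 0.51  -0.289  0.078] [80 84 86]
313 174 [ 0.604 -0.222  0.01 ] [227 231 233]
313 176 [ 0.592 -0.231  0.011] [230 234 235]
313 178 [ 0.581 -0.238  0.011] [232 235 236]
313 180 [ 0.547 -0.262  0.028] [138 142 143]
313 182 [ 0.538 -0.269  0.028] [123 127 129]
313 184 [ 0.552 -0.258  0.011] [129 134 135]
316 160 [ 0.501 -0.305  0.121] [46 48 52]
316 162 [ 0.509 -0.3    0.111] [54 58 62]
316 164 [ 0.509 -0.299  0.105] [63 67 71]
316 166 [ 0.507 -0.301  0.1  ] [66 71 72]
316 168 [ 0.507 -0.301  0.094] [69 73 76]
316 170 [ 0.506 -0.301  0.089] [54 57 60]
316 172 [ 0.506 -0.301  0.082] [50 53 56]
316 174 [ 0.508 -0.3    0.076] [142 147 150]
316 176 [ 0.597 -0.238  0.011] [229 233 235]
316 178 [ 0.584 -0.247  0.013] [226 229 233]
316 180 [ 0.551 -0.27   0.028] [179 185 190]
316 182 [ 0.567 -0.259  0.011] [116 122 121]
316 184 [ 0.555 -
[... 444 characters left out ...]
185 193 200]
319 180 [ 0.556 -0.277  0.028] [160 166 172]
319 182 [ 0.573 -0.265  0.01 ] [95 97 99]
319 184 [ 0.56  -0.274  0.012] [225 228 231]
3.375 [ 0.51657191 -0.29494335  0.04385842]
160 [ 0.5   -0.306  0.121] [44 43 46]
162 [ 0.507 -0.301  0.112] [63 66 70]
164 [ 0.507 -0.301  0.106] [45 49 53]
166 [ 0.508 -0.3    0.099] [59 62 66]
168 [ 0.508 -0.3    0.094] [57 60 62]
170 [ 0.507 -0.301  0.088] [54 54 58]
172 [ 0.512 -0.297  0.079] [74 76 80]
174 [ 0.607 -0.231  0.011] [210 214 217]
176 [ 0.595 -0.24   0.012] [230 233 236]
178 [ 0.585 -0.247  0.012] [227 230 233]
180 [ 0.553 -0.268  0.027] [177 184 189]
182 [ 0.563 -0.262  0.014] [117 122 124]
184 [ 0.558 -0.265  0.01 ] [117 118 120]
```

View pics/c2.png

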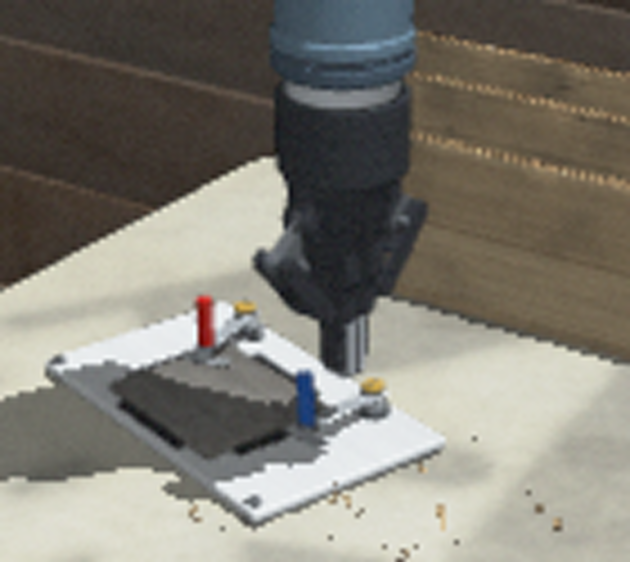

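The fingertips' lower end shows at (316,174), which is z of about 0.076, while the reported z is 0.044. I'll check the same thing in the first picture.

```bash
python3 - <<'E'
from h import *
for n,ctr in(('scene0',(.16,-.63)),('s2',(.517,-.2955))):
    c=dict(np.load(f'pics/{n}.npz'));P=cloud(c)
    m=(c['depth']>0)&(np.hypot(P[...,0]-ctr[0],P[...,1]-ctr[1])<(.075 if n=='scene0' else .025))&(P[...,2]>.035)
    v,u=np.nonzero(m);q=P[m];print(n,'lowest z',np.sort(q[:,2])[:12].round(3))
    i=np.argsort(q[:,2])[:10];print(np.c_[u[i],v[i],q[i].round(3)])
E
```

```text
scene0 lowest z [0.244 0.245 0.245 0.245 0.246 0.246 0.246 0.246 0.246 0.246 0.246 0.246]
[[ 3.38e+02  2.21e+02  1.45e-01 -5.90e-01  2.44e-01]
 [ 4.00e+02  2.31e+02  1.72e-01 -6.78e-01  2.45e-01]
 [ 3.33e+02  2.21e+02  1.40e-01 -5.85e-01  2.45e-01]
 [ 3.99e+02  2.34e+02  1.64e-01 -6.80e-01  2.45e-01]
 [ 3.37e+02  2.22e+02  1.40e-01 -5.91e-01  2.46e-01]
 [ 3.38e+02  2.20e+02  1.46e-01 -5.90e-01  2.46e-01]
 [ 3.39e+02  2.19e+02  1.48e-01 -5.90e-01  2.46e-01]
 [ 3.98e+02  2.34e+02  1.62e-01 -6.79e-01  2.46e-01]
 [ 3.40e+02  2.17e+02  1.53e-01 -5.88e-01  2.46e-01]
 [ 3.39e+02  2.18e+02  1.50e-01 -5.88e-01  2.46e-01]]
s2 lowest z [0.036 0.076 0.077 0.077 0.077 0.077 0.078 0.078 0.079 0.079 0.08  0.082]
[[ 3.09e+02  1.83e+02  5.15e-01 -2.71e-01  3.60e-02]
 [ 3.20e+02  1.72e+02  5.22e-01 -3.03e-01  7.60e-02]
 [ 3.15e+02  1.73e+02  5.10e-01 -2.96e-01  7.70e-02]
 [ 3.13e+02  1.72e+02  5.11e-01 -2.88e-01  7.70e-02]
 [ 3.18e+02  1.73e+02  5.13e-01 -3.03e-01  7.70e-02]
 [ 3.14e+02  1.72e+02  5.11e-01 -2.91e-01  7.70e-02]
 [ 3.17e+02  1.73e+02  5.10e-01 -3.01e-01  7.80e-02]
 [ 3.16e+02  1.73e+02  5.08e-01 -3.00e-01  7.80e-02]
 [ 3.19e+02  1.72e+02  5.17e-01 -3.04e-01  7.90e-02]
 [ 3.16e+02  1.72e+02  5.12e-01 -2.97e-01  7.90e-02]]
```

The tips read about 32 mm above the reported TCP in both pictures, although the plate height reads true. So the real fingertip is short of the reported point. I'll lower in two steps and check with the camera between.

{"name": "servo_tool", "arguments": {"deltas": [[0, 0, 0.4, 0], [0, 0, 0.4, 0], [0, 0, 0.4, 0], [0, 0, 0.4, 0], [0, 0, 0, 0]]}}

```text
t: 4.0
tool_pos: [0.5174, -0.2955, 0.0286]
eef_rot: [-180.0, -0.0, 82.6]
wrist_force: [-0.4, -0.2, 0.4]
finger_gap: -0.0001
grip_force: 0.0
```

```bash
cat >> h.py <<'E'
def tips(n):
    s=observe();c=snap('scene',n);P=cloud(c);t=s['tool_pos']
    m=(c['depth']>0)&(np.hypot(P[...,0]-t[0],P[...,1]-t[1])<.025)&(P[...,2]>.036)&(c['frame'].max(2)-c['frame'].min(2).astype(int)<25)
    v,u=np.nonzero(m);q=P[m];i=np.argsort(q[:,2])[:10];print(s['t'],t.round(4),s['wrist_force'].round(2));print(np.c_[u[i],v[i],q[i].round(3)])
    return c
E
python3 -c "
from h import *
tips('s3')"
```

```text
4.0 [ 0.5174 -0.2955  0.0286] [-0.43 -0.18  0.4 ]
[[ 3.13e+02  1.76e+02  5.15e-01 -2.85e-01  6.20e-02]
 [ 3.16e+02  1.77e+02  5.13e-01 -2.97e-01  6.30e-02]
 [ 3.15e+02  1.77e+02  5.10e-01 -2.95e-01  6.40e-02]
 [ 3.17e+02  1.77e+02  5.12e-01 -3.00e-01  6.50e-02]
 [ 3.14e+02  1.76e+02  5.12e-01 -2.90e-01  6.50e-02]
 [ 3.19e+02  1.77e+02  5.12e-01 -3.06e-01  6.60e-02]
 [ 3.20e+02  1.75e+02  5.21e-01 -3.04e-01  6.80e-02]
 [ 3.18e+02  1.77e+02  5.07e-01 -3.07e-01  6.90e-02]
 [ 3.20e+02  1.76e+02  5.14e-01 -3.08e-01  6.90e-02]
 [ 3.15e+02  1.76e+02  5.07e-01 -2.97e-01  6.90e-02]]
```

{"name": "servo_tool", "arguments": {"deltas": [[0, 0, 0.4, 0], [0, 0, 0.4, 0], [0, 0, 0.4, 0], [0, 0, 0.2, 0], [0, 0, 0, 0]]}}

```text
t: 4.68
tool_pos: [0.5176, -0.2955, 0.0148]
eef_rot: [-180.0, -0.0, 82.6]
wrist_force: [-0.2, 0.0, 0.2]
finger_gap: -0.0001
grip_force: 0.0
```

{"name": "servo_tool", "arguments": {"deltas": [[0.2, 0, 0, 0], [0.2, 0, 0, 0], [0.2, 0, 0, 0], [0.2, 0, 0, 0], [0.2, 0, 0, 0]]}}

```text
t: 5.3
tool_pos: [0.5191, -0.2855, 0.015]
eef_rot: [180.0, -0.0, 82.6]
wrist_force: [0.0, -0.1, 0.6]
finger_gap: 0.0
grip_force: 0.0
```

```bash
python3 -c "
from h import *
tips('s4')"
```

```text
5.3 [ 0.5191 -0.2855  0.015 ] [ 0.04 -0.09  0.63]
[[ 3.12e+02  1.80e+02  5.14e-01 -2.82e-01  4.90e-02]
 [ 3.15e+02  1.81e+02  5.13e-01 -2.93e-01  5.00e-02]
 [ 3.11e+02  1.79e+02  5.15e-01 -2.78e-01  5.00e-02]
 [ 3.17e+02  1.80e+02  5.17e-01 -2.97e-01  5.20e-02]
 [ 3.13e+02  1.80e+02  5.11e-01 -2.88e-01  5.20e-02]
 [ 3.17e+02  1.79e+02  5.21e-01 -2.94e-01  5.20e-02]
 [ 3.14e+02  1.80e+02  5.12e-01 -2.90e-01  5.20e-02]
 [ 3.16e+02  1.80e+02  5.14e-01 -2.95e-01  5.30e-02]
 [ 3.15e+02  1.80e+02  5.12e-01 -2.94e-01  5.30e-02]
 [ 3.18e+02  1.79e+02  5.20e-01 -2.98e-01  5.40e-02]]
```

{"name": "servo_tool", "arguments": {"deltas": [[0.08, 0, 0, 0], [0.08, 0, 0, 0], [0.08, 0, 0, 0], [0.08, 0, 0, 0], [0.08, 0, 0, 0]]}}

```text
t: 5.98
tool_pos: [0.5195, -0.2817, 0.015]
eef_rot: [-180.0, -0.0, 82.6]
wrist_force: [0.1, 0.1, 0.6]
finger_gap: 0.0001
grip_force: 0.0
```

{"name": "servo_tool", "arguments": {"deltas": [[0.09, -0.025, 0, 0.015], [0.09, -0.025, 0, 0.015], [0.09, -0.025, 0, 0.015], [0.09, -0.025, 0, 0.015], [0.09, -0.025, 0, 0.015]]}}

```text
t: 6.6
tool_pos: [0.519, -0.2772, 0.015]
eef_rot: [-180.0, 0.0, 78.2]
wrist_force: [-0.8, -0.6, -1.2]
finger_gap: 0.0
grip_force: 0.5
```

{"name": "servo_tool", "arguments": {"deltas": [[0.09, -0.025, 0, 0.015], [0.09, -0.025, 0, 0.015], [0.09, -0.025, 0, 0.015], [0.09, -0.025, 0, 0.015], [0.09, -0.025, 0, 0.015]]}}

```text
t: 7.22
tool_pos: [0.5189, -0.2723, 0.015]
eef_rot: [-180.0, -0.0, 73.9]
wrist_force: [1.0, -0.3, 0.4]
finger_gap: -0.0002
grip_force: 0.5
```

```bash
cat >> h.py <<'E'
O=np.array([.5376,-.1826]);yw=np.radians(-18.65);X=np.array([np.cos(yw),np.sin(yw)]);Y=np.array([-X[1],X[0]])
def posts(c):
    P=cloud(c);f=c['frame'].astype(int);r,g,b=f[...,0],f[...,1],f[...,2]
    near=(c['depth']>0)&(abs(P[...,0]-.55)<.13)&(abs(P[...,1]+.2)<.14)&(P[...,2]>.036)&(P[...,2]<.064)
    for nm,m,s in(('red',(r>90)&(g<.6*r)&(b<.6*r),1),('blue',(b>70)&(r<.6*b)&(b>g+25),-1)):
        q=P[m&near]; 
        if len(q)<4: print(nm,len(q));continue
        p=np.median(q,0)[:2]; p=p+.0045*(p-[-.288,-.851])/np.hypot(*(p-[-.288,-.851]))
        h=np.array([X@(p-O),Y@(p-O)]);d=h-[.07,.072*s];print(nm,len(q),p.round(4),'H',h.round(4),'r',np.hypot(*d).round(4),'inward deg',np.degrees(np.arctan2(-s*d[1],-d[0])).round(1))
def look(n):
    s=observe();print(s['t'],s['tool_pos'].round(4),s['wrist_force'].round(2));c=snap('scene',n);posts(c);return c
E
python3 -c "
from h import *
posts(dict(np.load('pics/scene0.npz')))
look('s5')"
```

```text
red 26 [ 0.5664 -0.1484] H [0.0163 0.0416] r 0.0617 inward deg 29.6
blue 33 [ 0.5187 -0.2639] H [ 0.0081 -0.0831] r 0.0629 inward deg -10.1
7.225 [ 0.5189 -0.2723  0.015 ] [ 1.03 -0.34  0.42]
red 24 [ 0.5663 -0.1493] H [0.0166 0.0408] r 0.0619 inward deg 30.3
blue 23 [ 0.52   -0.2542] H [ 0.0062 -0.0735] r 0.0638 inward deg -1.4
```

Blue post is moving and stays in step with the tool (now about -2 degrees). The climb comes next.

{"name": "servo_tool", "arguments": {"deltas": [[0.06, -0.016, 0, 0.01], [0.06, -0.016, 0, 0.01], [0.06, -0.016, 0, 0.01], [0.06, -0.016, 0, 0.01], [0.06, -0.016, 0, 0.01]]}}

```text
t: 7.9
tool_pos: [0.5189, -0.2693, 0.015]
eef_rot: [-180.0, 0.0, 71.1]
wrist_force: [-0.4, -1.6, 0.0]
finger_gap: 0.0001
grip_force: 0.5
```

{"name": "servo_tool", "arguments": {"deltas": [[0.06, -0.016, 0, 0.01], [0.06, -0.016, 0, 0.01], [0.06, -0.016, 0, 0.01], [0.06, -0.016, 0, 0.01], [0.06, -0.016, 0, 0.01]]}}

```text
t: 8.52
tool_pos: [0.5192, -0.2667, 0.0151]
eef_rot: [180.0, 0.0, 68.2]
wrist_force: [-1.3, -2.9, 0.7]
finger_gap: -0.0003
grip_force: 1.3
```

{"name": "servo_tool", "arguments": {"deltas": [[0.06, -0.016, 0, 0.01], [0.06, -0.016, 0, 0.01], [0.06, -0.016, 0, 0.01], [0.06, -0.016, 0, 0.01], [0.06, -0.016, 0, 0.01]]}}

```text
t: 9.15
tool_pos: [0.5194, -0.2648, 0.0153]
eef_rot: [180.0, 0.1, 65.3]
wrist_force: [-0.9, -5.9, 4.3]
finger_gap: -0.0001
grip_force: 2.7
```

{"name": "servo_tool", "arguments": {"deltas": [[0.04, -0.011, 0, 0.007], [0.04, -0.011, 0, 0.007], [0.04, -0.011, 0, 0.007], [0.04, -0.011, 0, 0.007], [0.04, -0.011, 0, 0.007]]}}

```text
t: 9.78
tool_pos: [0.52, -0.2617, 0.0152]
eef_rot: [180.0, 0.0, 63.3]
wrist_force: [-2.2, -5.3, 4.6]
finger_gap: -0.0
grip_force: 2.6
```

```bash
python3 -c "
from h import *
look('s6')"
```

```text
9.775 [ 0.52   -0.2617  0.0152] [-2.2  -5.26  4.58]
red 25 [ 0.5662 -0.1489] H [0.0163 0.0411] r 0.062 inward deg 29.9
blue 14 [ 0.5244 -0.2453] H [ 0.0075 -0.0636] r 0.0631 inward deg 7.7
```

{"name": "servo_tool", "arguments": {"deltas": [[0.05, -0.013, 0, 0.008], [0.05, -0.013, 0, 0.008], [0.05, -0.013, 0, 0.008], [0.05, -0.013, 0, 0.008], [0.05, -0.013, 0, 0.008]]}}

```text
t: 10.45
tool_pos: [0.5203, -0.2596, 0.0151]
eef_rot: [180.0, 0.1, 61.0]
wrist_force: [-0.9, -4.4, 3.9]
finger_gap: 0.0
grip_force: 2.7
```

{"name": "servo_tool", "arguments": {"deltas": [[0.05, -0.013, 0, 0.008], [0.05, -0.013, 0, 0.008], [0.05, -0.013, 0, 0.008], [0.05, -0.013, 0, 0.008], [0.05, -0.013, 0, 0.008]]}}

```text
t: 11.08
tool_pos: [0.521, -0.2562, 0.0149]
eef_rot: [-180.0, 0.0, 58.7]
wrist_force: [-1.0, -3.0, 2.2]
finger_gap: -0.0001
grip_force: 1.8
```

{"name": "servo_tool", "arguments": {"deltas": [[0.06, -0.016, 0, 0.01], [0.06, -0.016, 0, 0.01], [0.06, -0.016, 0, 0.01], [0.06, -0.016, 0, 0.01], [0.06, -0.016, 0, 0.01]]}}

```text
t: 11.7
tool_pos: [0.5222, -0.2531, 0.015]
eef_rot: [-180.0, 0.0, 55.9]
wrist_force: [-1.7, -4.4, 3.0]
finger_gap: 0.0
grip_force: 2.6
```

```bash
python3 -c "
from h import *
look('s7')"
```

```text
11.7 [ 0.5222 -0.2531  0.015 ] [-1.7  -4.37  2.96]
red 25 [ 0.5666 -0.1489] H [0.0167 0.0412] r 0.0615 inward deg 30.0
blue 10 [ 0.5283 -0.2385] H [ 0.0091 -0.0559] r 0.063 inward deg 14.8
```

{"name": "servo_tool", "arguments": {"deltas": [[0.06, -0.016, 0, 0.01], [0.06, -0.016, 0, 0.01], [0.06, -0.016, 0, 0.01], [0.06, -0.016, 0, 0.01], [0.06, -0.016, 0, 0.01]]}}

```text
t: 12.38
tool_pos: [0.5233, -0.2502, 0.0149]
eef_rot: [-180.0, 0.0, 53.0]
wrist_force: [-1.9, -3.9, 2.8]
finger_gap: 0.0
grip_force: 2.4
```

{"name": "servo_tool", "arguments": {"deltas": [[0.06, -0.016, 0, 0.01], [0.06, -0.016, 0, 0.01], [0.06, -0.016, 0, 0.01], [0.06, -0.016, 0, 0.01], [0.06, -0.016, 0, 0.01]]}}

```text
t: 13.0
tool_pos: [0.5245, -0.2473, 0.0149]
eef_rot: [-180.0, 0.0, 50.1]
wrist_force: [-2.2, -3.9, 3.7]
finger_gap: 0.0003
grip_force: 2.3
```

{"name": "servo_tool", "arguments": {"deltas": [[0.036, -0.01, 0, 0.006], [0.036, -0.01, 0, 0.006], [0.036, -0.01, 0, 0.006], [0.036, -0.01, 0, 0.006], [0.036, -0.01, 0, 0.006]]}}

```text
t: 13.62
tool_pos: [0.5254, -0.2457, 0.015]
eef_rot: [180.0, -0.0, 48.4]
wrist_force: [-2.4, -4.0, 3.8]
finger_gap: 0.0002
grip_force: 2.5
```

{"name": "servo_tool", "arguments": {"deltas": [[0.036, -0.01, -0.03, 0.006], [0.036, -0.01, -0.03, 0.006], [0.036, -0.01, -0.03, 0.006], [0.036, -0.01, -0.03, 0.006], [0.036, -0.01, -0.03, 0.006]]}}

```text
t: 14.25
tool_pos: [0.526, -0.2434, 0.0163]
eef_rot: [-180.0, -0.0, 46.7]
wrist_force: [-2.0, -0.5, -1.5]
finger_gap: 0.0
grip_force: 0.7
```

{"name": "servo_tool", "arguments": {"deltas": [[0.036, -0.01, 0, 0.006], [0.036, -0.01, 0, 0.006], [0.036, -0.01, 0, 0.006], [0.036, -0.01, 0, 0.006], [0.036, -0.01, 0, 0.006]]}}

```text
t: 14.88
tool_pos: [0.527, -0.2423, 0.0165]
eef_rot: [-180.0, 0.0, 45.0]
wrist_force: [-1.2, 0.2, -1.0]
finger_gap: 0.0
grip_force: 0.7
```

```bash
python3 -c "
from h import *
look('s8')"
```

```text
14.875 [ 0.527  -0.2423  0.0165] [-1.15  0.17 -1.02]
red 22 [ 0.5664 -0.1484] H [0.0163 0.0416] r 0.0617 inward deg 29.5
blue 6 [ 0.5359 -0.2292] H [ 0.0133 -0.0447] r 0.0629 inward deg 25.7
```

Lifting slightly relieved the downward drag, and sliding now takes 1–2 N. I'll keep feeling for the stop.

{"name": "servo_tool", "arguments": {"deltas": [[0.036, -0.01, 0, 0.006], [0.036, -0.01, 0, 0.006], [0.036, -0.01, 0, 0.006], [0.036, -0.01, 0, 0.006], [0.036, -0.01, 0, 0.006]]}}

```text
t: 15.55
tool_pos: [0.528, -0.2407, 0.0165]
eef_rot: [-180.0, 0.0, 43.3]
wrist_force: [-1.8, -0.2, -0.7]
finger_gap: -0.0002
grip_force: 0.7
```

{"name": "servo_tool", "arguments": {"deltas": [[0.036, -0.01, 0, 0.006], [0.036, -0.01, 0, 0.006], [0.036, -0.01, 0, 0.006], [0.036, -0.01, 0, 0.006], [0.036, -0.01, 0, 0.006]]}}

```text
t: 16.18
tool_pos: [0.529, -0.2391, 0.0165]
eef_rot: [180.0, 0.0, 41.6]
wrist_force: [-1.3, -0.9, -0.2]
finger_gap: 0.0002
grip_force: 0.7
```

{"name": "servo_tool", "arguments": {"deltas": [[0.036, -0.01, 0, 0.006], [0.036, -0.01, 0, 0.006], [0.036, -0.01, 0, 0.006], [0.036, -0.01, 0, 0.006], [0.036, -0.01, 0, 0.006]]}}

```text
t: 16.8
tool_pos: [0.53, -0.2376, 0.0165]
eef_rot: [180.0, 0.0, 39.8]
wrist_force: [-2.5, -0.4, -1.1]
finger_gap: 0.0
grip_force: 0.8
```

{"name": "servo_tool", "arguments": {"deltas": [[0.036, -0.01, 0, 0.006], [0.036, -0.01, 0, 0.006], [0.036, -0.01, 0, 0.006], [0.036, -0.01, 0, 0.006], [0.036, -0.01, 0, 0.006]]}}

```text
t: 17.42
tool_pos: [0.5311, -0.2361, 0.0165]
eef_rot: [180.0, 0.0, 38.1]
wrist_force: [-1.5, -0.9, -0.3]
finger_gap: 0.0001
grip_force: 0.8
```

{"name": "servo_tool", "arguments": {"deltas": [[0.036, -0.01, 0, 0.006], [0.036, -0.01, 0, 0.006], [0.036, -0.01, 0, 0.006], [0.036, -0.01, 0, 0.006], [0.036, -0.01, 0, 0.006]]}}

```text
t: 18.05
tool_pos: [0.5323, -0.2347, 0.0165]
eef_rot: [180.0, -0.0, 36.4]
wrist_force: [-1.8, -1.1, -1.7]
finger_gap: -0.0001
grip_force: 0.8
```

{"name": "servo_tool", "arguments": {"deltas": [[0.036, -0.01, 0, 0.006], [0.036, -0.01, 0, 0.006], [0.036, -0.01, 0, 0.006], [0.036, -0.01, 0, 0.006], [0.036, -0.01, 0, 0.006]]}}

```text
t: 18.68
tool_pos: [0.5334, -0.2332, 0.0165]
eef_rot: [180.0, 0.0, 34.7]
wrist_force: [-1.2, -1.9, -0.5]
finger_gap: -0.0001
grip_force: 0.9
```

{"name": "servo_tool", "arguments": {"deltas": [[0.036, -0.01, 0, 0.006], [0.036, -0.01, 0, 0.006], [0.036, -0.01, 0, 0.006], [0.036, -0.01, 0, 0.006], [0.036, -0.01, 0, 0.006]]}}

```text
t: 19.3
tool_pos: [0.5346, -0.2318, 0.0165]
eef_rot: [180.0, 0.0, 33.0]
wrist_force: [-1.6, -1.8, -0.4]
finger_gap: 0.0
grip_force: 1.0
```

{"name": "servo_tool", "arguments": {"deltas": [[0.036, -0.01, 0, 0.006], [0.036, -0.01, 0, 0.006], [0.036, -0.01, 0, 0.006], [0.036, -0.01, 0, 0.006], [0.036, -0.01, 0, 0.006]]}}

```text
t: 19.92
tool_pos: [0.5359, -0.2304, 0.0165]
eef_rot: [180.0, 0.0, 31.2]
wrist_force: [-1.0, -3.7, -1.1]
finger_gap: -0.0002
grip_force: 1.1
```

```bash
python3 -c "
from h import *
c=look('s9')
cv2.imwrite('pics/c9.png',cv2.resize(c['frame'][110:210,240:370,::-1],None,fx=5,fy=5,interpolation=cv2.INTER_CUBIC))"
```

```text
19.925 [ 0.5359 -0.2304  0.0165] [-1.02 -3.67 -1.08]
red 26 [ 0.5663 -0.1483] H [0.0162 0.0416] r 0.0618 inward deg 29.4
blue 5 [ 0.5489 -0.222 ] H [ 0.0233 -0.0337] r 0.0604 inward deg 39.4
```

View pics/c9.png

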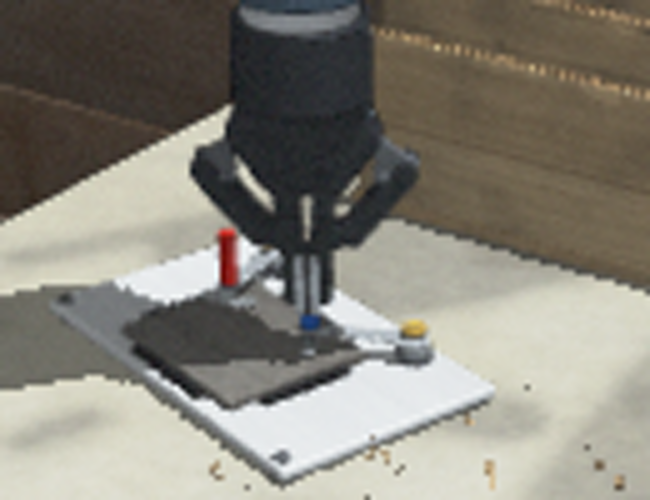

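The picture shows the fingers squarely against the blue post (its foot at crop (310,322)), with the clip on the slate at about 40 degrees. Continuing, without the sideways drift.

{"name": "servo_tool", "arguments": {"deltas": [[0.036, 0, 0, 0.006], [0.036, 0, 0, 0.006], [0.036, 0, 0, 0.006], [0.036, 0, 0, 0.006], [0.036, 0, 0, 0.006]]}}

```text
t: 20.6
tool_pos: [0.5373, -0.2291, 0.0165]
eef_rot: [-180.0, 0.0, 29.5]
wrist_force: [-2.7, -2.2, -1.0]
finger_gap: 0.0001
grip_force: 1.2
```

{"name": "servo_tool", "arguments": {"deltas": [[0.036, -0.005, 0, 0.006], [0.036, -0.005, 0, 0.006], [0.036, -0.005, 0, 0.006], [0.036, -0.005, 0, 0.006], [0.036, -0.005, 0, 0.006]]}}

```text
t: 21.22
tool_pos: [0.5388, -0.2279, 0.0164]
eef_rot: [-180.0, -0.0, 27.8]
wrist_force: [-2.3, 0.7, -0.4]
finger_gap: 0.0
grip_force: 1.0
```

{"name": "servo_tool", "arguments": {"deltas": [[0.036, -0.005, 0, 0.006], [0.036, -0.005, 0, 0.006], [0.036, -0.005, 0, 0.006], [0.036, -0.005, 0, 0.006], [0.036, -0.005, 0, 0.006]]}}

```text
t: 21.85
tool_pos: [0.5404, -0.2272, 0.0164]
eef_rot: [-180.0, -0.0, 26.1]
wrist_force: [-1.7, 1.1, 0.6]
finger_gap: -0.0001
grip_force: 0.9
```

{"name": "servo_tool", "arguments": {"deltas": [[0.036, -0.01, 0, 0.006], [0.036, -0.01, 0, 0.006], [0.036, -0.01, 0, 0.006], [0.036, -0.01, 0, 0.006], [0.036, -0.01, 0, 0.006]]}}

```text
t: 22.48
tool_pos: [0.5416, -0.2261, 0.0164]
eef_rot: [-180.0, 0.0, 24.4]
wrist_force: [-2.1, 0.3, 0.3]
finger_gap: 0.0001
grip_force: 1.2
```

{"name": "servo_tool", "arguments": {"deltas": [[0.036, -0.01, 0, 0.006], [0.036, -0.01, 0, 0.006], [0.036, -0.01, 0, 0.006], [0.036, -0.01, 0, 0.006], [0.036, -0.01, 0, 0.006]]}}

```text
t: 23.1
tool_pos: [0.5424, -0.2253, 0.0164]
eef_rot: [-180.0, 0.1, 22.6]
wrist_force: [-6.3, -1.4, 3.7]
finger_gap: -0.0003
grip_force: 2.8
```

Stop felt: force jumped to 6.4 N while the motion fell behind. Adding a little to reach 9 N, then holding.

{"name": "servo_tool", "arguments": {"deltas": [[0.02, 0, -0.02, 0], [0.02, 0, -0.02, 0], [0.02, 0, -0.01, 0], [0, 0, 0, 0], [0, 0, 0, 0]]}}

```text
t: 23.72
tool_pos: [0.5432, -0.2249, 0.0166]
eef_rot: [-180.0, 0.1, 22.7]
wrist_force: [-5.4, -1.7, -2.0]
finger_gap: -0.0
grip_force: 2.5
```

{"name": "servo_tool", "arguments": {"deltas": [[0.02, 0, 0, 0], [0.02, 0, 0, 0], [0.02, 0, 0, 0], [0, 0, 0, 0], [0, 0, 0, 0]]}}

```text
t: 24.35
tool_pos: [0.5434, -0.2248, 0.0167]
eef_rot: [-180.0, 0.1, 22.6]
wrist_force: [-5.1, -1.8, -0.6]
finger_gap: -0.0004
grip_force: 2.9
```

{"name": "servo_tool", "arguments": {"deltas": [[0.02, 0, 0, 0], [0.02, 0, 0, 0], [0.02, 0, 0, 0], [0, 0, 0, 0], [0, 0, 0, 0]]}}

```text
t: 24.98
tool_pos: [0.5436, -0.2247, 0.0166]
eef_rot: [-180.0, 0.1, 22.6]
wrist_force: [-6.8, -2.6, 0.4]
finger_gap: -0.0001
grip_force: 3.3
```

{"name": "servo_tool", "arguments": {"deltas": [[0.02, 0, 0, 0], [0.02, 0, 0, 0], [0.02, 0, 0, 0], [0, 0, 0, 0], [0, 0, 0, 0]]}}

```text
t: 25.6
tool_pos: [0.5439, -0.2246, 0.0166]
eef_rot: [-180.0, 0.1, 22.6]
wrist_force: [-7.5, -2.8, -0.5]
finger_gap: 0.0001
grip_force: 3.7
```

{"name": "servo_tool", "arguments": {"deltas": [[0.02, 0, 0, 0], [0.02, 0, 0, 0], [0, 0, 0, 0], [0, 0, 0, 0], [0, 0, 0, 0]]}}

```text
t: 26.22
tool_pos: [0.544, -0.2245, 0.0166]
eef_rot: [-180.0, 0.2, 22.6]
wrist_force: [-8.5, -3.2, 0.1]
finger_gap: -0.0001
grip_force: 4.0
```

{"name": "servo_tool", "arguments": {"deltas": [[0, 0, 0, 0], [0, 0, 0, 0], [0, 0, 0, 0], [0, 0, 0, 0], [0, 0, 0, 0]]}}

```text
t: 26.85
tool_pos: [0.544, -0.2245, 0.0166]
eef_rot: [-180.0, 0.2, 22.6]
wrist_force: [-8.6, -2.6, 1.1]
finger_gap: 0.0001
grip_force: 4.0
```

```bash
python3 -c "
from h import *
for i in range(4): 
    s=observe(); print(s['t'],s['wrist_force'].round(2)); read_camera('top')
look('s10')"
```

```text
26.85 [-8.63 -2.55  1.06]
26.9 [-7.83 -2.14  1.08]
26.95 [-7.76 -2.58  0.67]
27.0 [-7.64 -1.77  1.18]
27.05 [ 0.544  -0.2245  0.0166] [-7.92 -3.11  1.67]
red 25 [ 0.566  -0.1488] H [0.0161 0.0411] r 0.0621 inward deg 29.9
blue 4 [ 0.5555 -0.2168] H [ 0.0279 -0.0267] r 0.0618 inward deg 47.1
```

{"name": "servo_tool", "arguments": {"deltas": [[0.015, 0, 0, 0], [0, 0, 0, 0], [0, 0, 0, 0], [0, 0, 0, 0], [0, 0, 0, 0]]}}

```text
t: 27.72
tool_pos: [0.544, -0.2245, 0.0166]
eef_rot: [-180.0, 0.2, 22.6]
wrist_force: [-8.1, -3.4, 1.5]
finger_gap: -0.0
grip_force: 4.1
```

{"name": "servo_tool", "arguments": {"deltas": [[0, 0, 0, 0], [0, 0, 0, 0], [0, 0, 0, 0], [0, 0, 0, 0], [0, 0, 0, 0]]}}

```text
t: 28.35
tool_pos: [0.544, -0.2245, 0.0166]
eef_rot: [-180.0, 0.2, 22.6]
wrist_force: [-6.6, -2.5, 1.0]
finger_gap: -0.0002
grip_force: 4.1
```

{"name": "servo_tool", "arguments": {"deltas": [[-0.05, 0, 0, 0], [-0.1, 0, 0, 0], [-0.3, 0, 0, 0], [-0.6, 0, 0, 0], [-0.6, 0, 0, 0]]}}

```text
t: 28.98
tool_pos: [0.532, -0.2299, 0.0175]
eef_rot: [179.9, -0.1, 22.7]
wrist_force: [0.3, 0.1, -0.2]
finger_gap: 0.0001
grip_force: 0.0
```

{"name": "servo_tool", "arguments": {"deltas": [[0, 0, -1.5, 0], [0, 0, -2, 0], [0, 0, -2, 0], [0, 0, -0.5, 0], [0, 0, 0, 0]]}}

```text
t: 29.6
tool_pos: [0.5312, -0.23, 0.0775]
eef_rot: [180.0, -0.1, 22.7]
wrist_force: [-0.2, 0.3, -0.9]
finger_gap: -0.0001
grip_force: 0.0
```

```bash
python3 -c "
from h import *
look('s11')"
```

```text
29.6 [ 0.5312 -0.23    0.0775] [-0.17  0.31 -0.9 ]
red 25 [ 0.5662 -0.1486] H [0.0162 0.0414] r 0.0619 inward deg 29.7
blue 24 [ 0.5554 -0.2175] H [ 0.0281 -0.0274] r 0.0613 inward deg 46.8
```

Blue is at its stop and was held there for over 2 s at about 8–9 N. Now over to the red post.

{"name": "servo_tool", "arguments": {"deltas": [[1.19, -0.65, 0, 0], [1.19, -0.65, 0, 0], [1.19, -0.65, 0, 0], [1.19, -0.65, 0, 0], [1.19, -0.65, 0, 0]]}}

```text
t: 30.28
tool_pos: [0.5737, -0.1762, 0.0769]
eef_rot: [-180.0, 0.0, 22.7]
wrist_force: [0.2, 0.3, -0.6]
finger_gap: -0.0002
grip_force: 0.0
```

{"name": "servo_tool", "arguments": {"deltas": [[0, 0, 0, -0.14], [0, 0, 0, -0.14], [0, 0, 0, -0.14], [0, 0, 0, -0.14], [0, 0, 0, -0.14]]}}

```text
t: 30.9
tool_pos: [0.5734, -0.1768, 0.077]
eef_rot: [180.0, 0.0, 63.0]
wrist_force: [0.0, 0.9, 0.7]
finger_gap: 0.0
grip_force: 0.0
```

{"name": "servo_tool", "arguments": {"deltas": [[0, 0, 0, -0.14], [0, 0, 0, -0.14], [0, 0, 0, -0.14], [0, 0, 0, -0.14], [0, 0, 0, -0.13]]}}

```text
t: 31.52
tool_pos: [0.5734, -0.1769, 0.077]
eef_rot: [180.0, 0.0, 102.6]
wrist_force: [0.4, -0.5, -1.0]
finger_gap: -0.0003
grip_force: 0.0
```

{"name": "servo_tool", "arguments": {"deltas": [[0, 0, 0, 0], [0, 0, 0.7, 0], [0, 0, 0.7, 0], [0, 0, 0.7, 0], [0, 0, 0.4, 0]]}}

```text
t: 32.15
tool_pos: [0.5727, -0.177, 0.0512]
eef_rot: [-180.0, -0.0, 102.3]
wrist_force: [-0.0, 0.5, 0.4]
finger_gap: 0.0001
grip_force: 0.0
```

```bash
python3 -c "
from h import *
c=look('s12')
cv2.imwrite('pics/c12.png',cv2.resize(c['frame'][110:210,240:370,::-1],None,fx=5,fy=5,interpolation=cv2.INTER_CUBIC))"
```

```text
32.15 [ 0.5727 -0.177   0.0512] [-0.03  0.45  0.35]
red 24 [ 0.5662 -0.1489] H [0.0163 0.041 ] r 0.062 inward deg 30.0
blue 26 [ 0.5552 -0.2179] H [ 0.028  -0.0278] r 0.061 inward deg 46.5
```

View pics/c12.png

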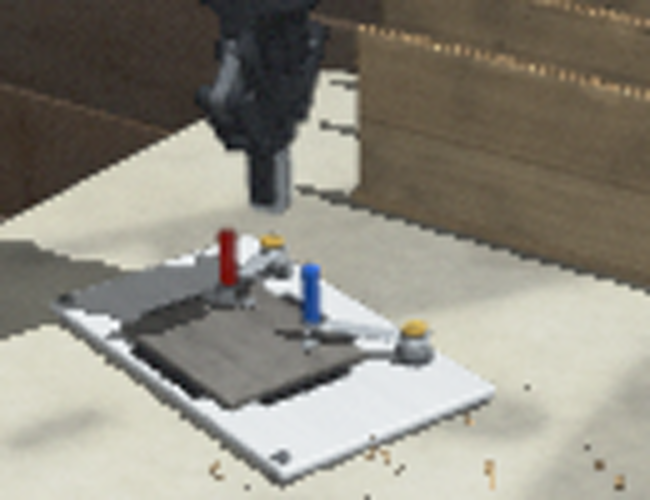

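The picture shows blue seated on the slate at crop (310,290). The fingers are above and behind the red post at (228,258), clear of both. Now lower and push outward.

{"name": "servo_tool", "arguments": {"deltas": [[0, 0, 0.7, 0], [0, 0, 0.7, 0], [0, 0, 0.7, 0], [0, 0, 0.7, 0], [0, 0, 0.7, 0]]}}

```text
t: 32.83
tool_pos: [0.573, -0.1771, 0.0165]
eef_rot: [-180.0, -0.0, 102.3]
wrist_force: [0.2, 0.6, 0.8]
finger_gap: 0.0001
grip_force: 0.0
```

{"name": "servo_tool", "arguments": {"deltas": [[0.2, 0, 0, 0], [0.2, 0, 0, 0], [0.2, 0, 0, 0], [0.1, 0, 0, 0], [0.1, 0, 0, 0]]}}

```text
t: 33.45
tool_pos: [0.5715, -0.1693, 0.0171]
eef_rot: [180.0, 0.0, 102.3]
wrist_force: [-0.2, -0.2, 0.4]
finger_gap: 0.0003
grip_force: 0.0
```

{"name": "servo_tool", "arguments": {"deltas": [[0.06, 0, 0, 0], [0.06, 0, 0, 0], [0.06, 0, 0, 0], [0.06, 0, 0, 0], [0.06, 0, 0, 0]]}}

```text
t: 34.08
tool_pos: [0.5707, -0.1664, 0.017]
eef_rot: [-180.0, -0.0, 102.3]
wrist_force: [-0.0, -0.8, 0.2]
finger_gap: 0.0001
grip_force: 0.0
```

{"name": "servo_tool", "arguments": {"deltas": [[0.06, -0.016, 0, 0.01], [0.06, -0.016, 0, 0.01], [0.06, -0.016, 0, 0.01], [0.06, -0.016, 0, 0.01], [0.06, -0.016, 0, 0.01]]}}

```text
t: 34.7
tool_pos: [0.5695, -0.1642, 0.017]
eef_rot: [180.0, 0.0, 99.4]
wrist_force: [1.1, -2.1, -0.5]
finger_gap: -0.0002
grip_force: 1.0
```

```bash
python3 -c "
from h import *
c=look('s13')"
```

```text
34.7 [ 0.5695 -0.1642  0.017 ] [ 1.13 -2.07 -0.52]
red 21 [ 0.5666 -0.1472] H [0.0162 0.0428] r 0.0612 inward deg 28.5
blue 28 [ 0.5552 -0.2181] H [ 0.028 -0.028] r 0.0608 inward deg 46.4
```

{"name": "servo_tool", "arguments": {"deltas": [[0.09, -0.025, 0, 0.015], [0.09, -0.025, 0, 0.015], [0.09, -0.025, 0, 0.015], [0.09, -0.025, 0, 0.015], [0.09, -0.025, 0, 0.015]]}}

```text
t: 35.38
tool_pos: [0.5674, -0.1594, 0.017]
eef_rot: [-180.0, 0.0, 95.1]
wrist_force: [0.5, -1.8, 0.5]
finger_gap: 0.0002
grip_force: 1.3
```

{"name": "servo_tool", "arguments": {"deltas": [[0.09, -0.025, 0, 0.015], [0.09, -0.025, 0, 0.015], [0.09, -0.025, 0, 0.015], [0.09, -0.025, 0, 0.015], [0.09, -0.025, 0, 0.015]]}}

```text
t: 36.0
tool_pos: [0.5658, -0.1549, 0.017]
eef_rot: [-180.0, 0.0, 90.8]
wrist_force: [-1.0, -3.5, 1.1]
finger_gap: -0.0001
grip_force: 1.4
```

{"name": "servo_tool", "arguments": {"deltas": [[0.09, -0.025, 0, 0.015], [0.09, -0.025, 0, 0.015], [0.09, -0.025, 0, 0.015], [0.09, -0.025, 0, 0.015], [0.09, -0.025, 0, 0.015]]}}

```text
t: 36.62
tool_pos: [0.5646, -0.1504, 0.0169]
eef_rot: [-180.0, 0.0, 86.5]
wrist_force: [-1.4, -1.9, 1.4]
finger_gap: 0.0001
grip_force: 1.4
```

```bash
python3 -c "
from h import *
c=look('s14')"
```

```text
36.625 [ 0.5646 -0.1504  0.0169] [-1.45 -1.9   1.44]
red 16 [ 0.5633 -0.1337] H [0.0087 0.0546] r 0.0637 inward deg 15.9
blue 28 [ 0.5554 -0.2178] H [ 0.0281 -0.0276] r 0.061 inward deg 46.6
```

{"name": "servo_tool", "arguments": {"deltas": [[0.09, -0.025, 0, 0.015], [0.09, -0.025, 0, 0.015], [0.09, -0.025, 0, 0.015], [0.09, -0.025, 0, 0.015], [0.09, -0.025, 0, 0.015]]}}

```text
t: 37.3
tool_pos: [0.5637, -0.1456, 0.0169]
eef_rot: [-180.0, -0.0, 82.2]
wrist_force: [-2.5, -2.4, 1.8]
finger_gap: 0.0003
grip_force: 1.1
```

{"name": "servo_tool", "arguments": {"deltas": [[0.09, -0.025, 0, 0.015], [0.09, -0.025, 0, 0.015], [0.09, -0.025, 0, 0.015], [0.09, -0.025, 0, 0.015], [0.09, -0.025, 0, 0.015]]}}

```text
t: 37.92
tool_pos: [0.5636, -0.141, 0.017]
eef_rot: [180.0, -0.0, 77.9]
wrist_force: [-0.6, -1.3, -0.2]
finger_gap: -0.0002
grip_force: 0.6
```

{"name": "servo_tool", "arguments": {"deltas": [[0.09, -0.025, 0, 0.015], [0.09, -0.025, 0, 0.015], [0.09, -0.025, 0, 0.015], [0.09, -0.025, 0, 0.015], [0.09, -0.025, 0, 0.015]]}}

```text
t: 38.55
tool_pos: [0.5633, -0.1364, 0.017]
eef_rot: [180.0, -0.0, 73.6]
wrist_force: [-0.8, -0.9, -0.8]
finger_gap: 0.0001
grip_force: 0.5
```

{"name": "servo_tool", "arguments": {"deltas": [[0.09, -0.025, 0, 0.015], [0.09, -0.025, 0, 0.015], [0.09, -0.025, 0, 0.015], [0.09, -0.025, 0, 0.015], [0.09, -0.025, 0, 0.015]]}}

```text
t: 39.17
tool_pos: [0.5635, -0.1318, 0.017]
eef_rot: [-180.0, 0.0, 69.3]
wrist_force: [-0.6, -0.5, -0.2]
finger_gap: -0.0003
grip_force: 0.5
```

```bash
python3 -c "
from h import *
c=look('s15')"
```

```text
39.175 [ 0.5635 -0.1318  0.017 ] [-0.59 -0.49 -0.24]
red 11 [ 0.5679 -0.1162] H [0.0075 0.0726] r 0.0625 inward deg -0.6
blue 26 [ 0.5554 -0.2179] H [ 0.0281 -0.0278] r 0.0609 inward deg 46.6
```

{"name": "servo_tool", "arguments": {"deltas": [[0.12, -0.033, 0, 0.02], [0.12, -0.033, 0, 0.02], [0.12, -0.033, 0, 0.02], [0.12, -0.033, 0, 0.02], [0.12, -0.033, 0, 0.02]]}}

```text
t: 39.85
tool_pos: [0.5643, -0.1255, 0.017]
eef_rot: [-180.0, 0.0, 63.6]
wrist_force: [-0.7, -0.3, -1.6]
finger_gap: -0.0004
grip_force: 0.5
```

{"name": "servo_tool", "arguments": {"deltas": [[0.12, -0.033, 0, 0.02], [0.12, -0.033, 0, 0.02], [0.12, -0.033, 0, 0.02], [0.12, -0.033, 0, 0.02], [0.12, -0.033, 0, 0.02]]}}

```text
t: 40.48
tool_pos: [0.5657, -0.1195, 0.017]
eef_rot: [-180.0, 0.0, 57.8]
wrist_force: [-1.5, -0.6, -0.5]
finger_gap: -0.0001
grip_force: 0.6
```

{"name": "servo_tool", "arguments": {"deltas": [[0.12, -0.033, 0, 0.02], [0.12, -0.033, 0, 0.02], [0.12, -0.033, 0, 0.02], [0.12, -0.033, 0, 0.02], [0.12, -0.033, 0, 0.02]]}}

```text
t: 41.1
tool_pos: [0.5678, -0.1136, 0.017]
eef_rot: [-180.0, -0.0, 52.1]
wrist_force: [-1.3, -0.7, -0.1]
finger_gap: 0.0002
grip_force: 0.6
```

{"name": "servo_tool", "arguments": {"deltas": [[0.12, -0.033, 0, 0.02], [0.12, -0.033, 0, 0.02], [0.12, -0.033, 0, 0.02], [0.12, -0.033, 0, 0.02], [0.12, -0.033, 0, 0.02]]}}

```text
t: 41.72
tool_pos: [0.5704, -0.108, 0.017]
eef_rot: [-180.0, 0.0, 46.4]
wrist_force: [-1.6, 0.2, 0.7]
finger_gap: 0.0
grip_force: 0.6
```

```bash
python3 -c "
from h import *
c=look('s16')"
```

```text
41.725 [ 0.5704 -0.108   0.017 ] [-1.57  0.19  0.65]
red 6 [ 0.5809 -0.0934] H [0.0126 0.0983] r 0.0632 inward deg -24.6
blue 25 [ 0.5559 -0.2176] H [ 0.0285 -0.0274] r 0.0609 inward deg 47.1
```

{"name": "servo_tool", "arguments": {"deltas": [[0.12, -0.033, 0, 0.02], [0.12, -0.033, 0, 0.02], [0.12, -0.033, 0, 0.02], [0.12, -0.033, 0, 0.02], [0.12, -0.033, 0, 0.02]]}}

```text
t: 42.4
tool_pos: [0.5736, -0.1026, 0.017]
eef_rot: [180.0, -0.0, 40.7]
wrist_force: [-0.7, 0.9, -1.5]
finger_gap: 0.0001
grip_force: 0.5
```

{"name": "servo_tool", "arguments": {"deltas": [[0.12, -0.033, 0, 0.02], [0.12, -0.033, 0, 0.02], [0.12, -0.033, 0, 0.02], [0.06, -0.016, 0, 0.01], [0, 0, 0, 0]]}}

```text
t: 43.02
tool_pos: [0.5761, -0.0991, 0.017]
eef_rot: [180.0, -0.0, 36.7]
wrist_force: [-1.2, -0.2, 0.1]
finger_gap: -0.0003
grip_force: 0.4
```

{"name": "servo_tool", "arguments": {"deltas": [[-0.1, 0, 0, 0], [-0.3, 0, 0, 0], [-0.5, 0, 0, 0], [-0.5, 0, 0, 0], [0, 0, 0, 0]]}}

```text
t: 43.65
tool_pos: [0.5644, -0.1082, 0.017]
eef_rot: [180.0, 0.0, 36.7]
wrist_force: [-0.7, -0.3, 0.3]
finger_gap: -0.0
grip_force: 0.0
```

{"name": "servo_tool", "arguments": {"deltas": [[0, 0, -1.5, 0], [0, 0, -3, 0], [0, 0, -4, 0], [0, 0, -4, 0], [0, 0, -3, 0]]}}

```text
t: 44.28
tool_pos: [0.5657, -0.1074, 0.1751]
eef_rot: [179.9, -0.1, 36.7]
wrist_force: [0.1, -0.5, 0.6]
finger_gap: 0.0005
grip_force: 0.0
```

{"name": "servo_tool", "arguments": {"deltas": [[-3, 0, 0, 0], [-4, 0, 0, 0], [-4, 0, 0, 0], [-3, 0, 0, 0], [0, 0, 0, 0]]}}

```text
t: 44.9
tool_pos: [0.4511, -0.193, 0.173]
eef_rot: [179.9, 0.0, 36.5]
wrist_force: [0.7, 1.3, 0.4]
finger_gap: 0.0
grip_force: 0.0
```

```bash
python3 -c "
from h import *
c=look('s17')
cv2.imwrite('pics/c17.png',cv2.resize(c['frame'][110:260,220:460,::-1],None,fx=3.3,fy=3.3,interpolation=cv2.INTER_CUBIC))
P=cloud(c);f=c['frame'].astype(int)
for n in('scene0','s17'):
    c=dict(np.load(f'pics/{n}.npz'));P=cloud(c)
    m=(c['frame'].max(2)<120)&(abs(P[...,2]-.019)<.004)&(abs(P[...,0]-.54)<.08)&(abs(P[...,1]+.18)<.08)
    q=P[m][:,:2]-O;print(n,m.sum(),np.percentile(q@np.array([X,Y]).T,[3,97],axis=0).round(4))
"
```

```text
44.9 [ 0.4511 -0.193   0.173 ] [0.69 1.25 0.44]
red 29 [ 0.5882 -0.0875] H [0.0175 0.1063] r 0.0627 inward deg -33.2
blue 27 [ 0.5557 -0.2173] H [ 0.0283 -0.0271] r 0.0613 inward deg 47.1
scene0 161 [[-0.0573 -0.0695]
 [ 0.0584  0.0614]]
s17 263 [[-0.0558 -0.0661]
 [ 0.0591  0.0638]]
```

View pics/c17.png

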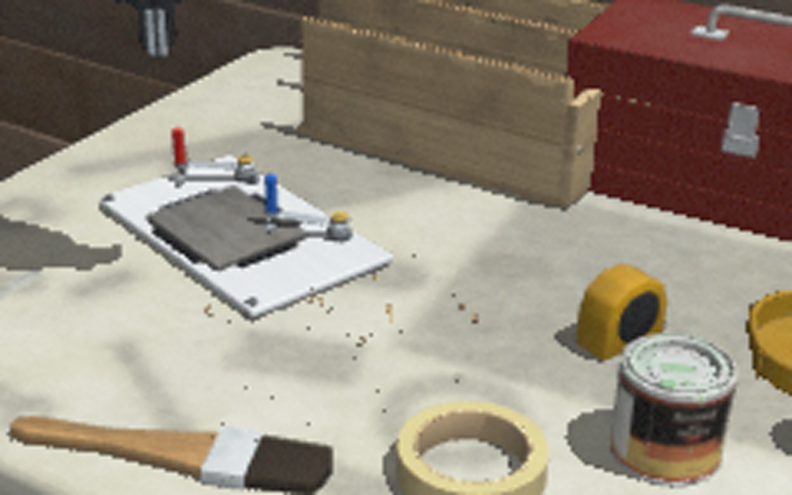

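The final picture shows the red post at (180,148), about 33 degrees outward and clear of the slate. The blue clip is on the slate at (271,195), the slate is in its pocket, the bystanders are untouched and the gripper is free. Handing in.

```bash
python3 -c "
from station import job_done
print(job_done())"
```

```text
the job is handed in; nothing more can be done
None
```

I handed the job in at about 45 s: the blue clip met its stop at about 47° and was held there over 2 s at roughly 7–9 N, then the red clip was pushed about 33° outward, clear of the slate; no reading showed over about 9 N on a clip, and the slate and the things around it look unmoved.

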